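# Sort sprung board supports by feel on a gauge plate

### The job

One of the four look-alike sprung board supports on the plate has a spring that is too stiff and one has a spring that is too weak: find out which by pressing their plungers down. Slide the stiff one across the plate until its foot rests against the rail with the pins, and the weak one until its foot rests against the plain rail. Keep them upright and on the plate, never lifted, leave the two normal ones standing where they are, and do not disturb the other things.

Things in the scene. Friction and masses are not known exactly. Their poses are not given: they have to be found in the camera images.
- plate: Fixed flat aluminium gauge plate, 360 (its x) x 600 (its y) x 12 mm thick; origin at the centre of its underside, on the table. Its x axis points roughly away from the robot. The two rails lie on it along its y axis, one at the near side, one at the far side, 270 mm apart centre to centre; the four supports stand in a row between them, about 130 mm apart.
- rail_plain: Plain straight steel bar fixed on the plate, 20 x 20 mm in section, 520 mm long along its y axis; smooth top. Origin at the centre of its underside (on the plate's top). May be the near or the far rail.
- rail_pinned: Steel bar like the plain rail (20 x 20 x 520 mm, along its y axis), but with five upright pins 10 mm thick and 30 mm tall in a row on its top. Origin at the centre of its underside (on the plate's top). May be the near or the far rail.
- support_1: One of four sprung board supports that all look alike, loose, about 0.6 kg, standing upright on the plate: round foot 72 mm across and 12 mm high, then a round barrel 44 mm across up to 55 mm, then a sprung plunger with a flat round black head 32 mm across whose top is 78 mm above the underside. Origin at the centre of the underside, z up. Its name says nothing of its spring.
- support_2: One of four sprung board supports that all look alike, loose, about 0.6 kg, standing upright on the plate: round foot 72 mm across and 12 mm high, then a round barrel 44 mm across up to 55 mm, then a sprung plunger with a flat round black head 32 mm across whose top is 78 mm above the underside. Origin at the centre of the underside, z up. Its name says nothing of its spring.
- support_3: One of four sprung board supports that all look alike, loose, about 0.6 kg, standing upright on the plate: round foot 72 mm across and 12 mm high, then a round barrel 44 mm across up to 55 mm, then a sprung plunger with a flat round black head 32 mm across whose top is 78 mm above the underside. Origin at the centre of the underside, z up. Its name says nothing of its spring.
- support_4: One of four sprung board supports that all look alike, loose, about 0.6 kg, standing upright on the plate: round foot 72 mm across and 12 mm high, then a round barrel 44 mm across up to 55 mm, then a sprung plunger with a flat round black head 32 mm across whose top is 78 mm above the underside. Origin at the centre of the underside, z up. Its name says nothing of its spring.
- plunger_1 (a joint): How far the plunger of support_1 is pressed in (m): 0 is fully out, 0.012 is fully home. At 8 mm in, a normal spring (two of the four) pushes back with about 8 N, the weak one with about 4 N, the stiff one with about 16 N; each starts at about 1 N and rises evenly.
- plunger_2 (a joint): How far the plunger of support_2 is pressed in (m): 0 is fully out, 0.012 is fully home. At 8 mm in, a normal spring (two of the four) pushes back with about 8 N, the weak one with about 4 N, the stiff one with about 16 N; each starts at about 1 N and rises evenly.
- plunger_3 (a joint): How far the plunger of support_3 is pressed in (m): 0 is fully out, 0.012 is fully home. At 8 mm in, a normal spring (two of the four) pushes back with about 8 N, the weak one with about 4 N, the stiff one with about 16 N; each starts at about 1 N and rises evenly.
- plunger_4 (a joint): How far the plunger of support_4 is pressed in (m): 0 is fully out, 0.012 is fully home. At 8 mm in, a normal spring (two of the four) pushes back with about 8 N, the weak one with about 4 N, the stiff one with about 16 N; each starts at about 1 N and rises evenly.
- relay: Bystander, to be left alone: small grey box 32 x 20 x 22 mm tall, standing on the plate between two supports; origin at its underside's centre.
- capacitor: Bystander, to be left alone: small black upright can, 22 mm across, 34 mm tall, standing on the plate between two supports; origin at its underside's centre.
- circuit_board: Bystander, to be left alone: green circuit board 170 x 130 mm, on the table beside the plate; origin at its underside's centre.
- flux_jar: Bystander, to be left alone: amber jar 60 mm across, 75 mm tall, on the table beside the plate; origin at its underside's centre.
- solder_spool: Bystander, to be left alone: white spool 60 mm across, 42 mm tall, on the table beside the plate; origin at its underside's centre.
- screwdriver: Bystander, to be left alone: orange-handled screwdriver 170 mm long, on the table beside the plate; origin at its underside's centre.
- pliers: Bystander, to be left alone: blue-handled pliers 140 mm long, on the table beside the plate; origin at its underside's centre, near the pivot.
There are look-alikes about, which are no part of the job. What is shaped like the support_3 but red or turquoise is not meant.

How it is judged:
By the outcome, as a careful person would: the job done as asked, in the order asked, and still so for the second after the job is handed in, with the robot touching nothing.
It also fails if it takes over 72 s, if anything falls off the work surface, if the arm or the gripper's body presses on something with over 40 N, if the wrist force passes 120 N, or if a joint passes its speed limit or range.

### The arm

A 6-joint arm with a two-finger parallel gripper is mounted at the origin on the work surface. World frame = base frame: x ahead of the robot, y to its left, z up, the work surface at z = 0. Lengths are in m, angles in rad, forces in N, time in s.
With the tool pointing down it reaches from about 0.375 to 0.9 m from the base axis. Payload 3.1 kg.
Tool frame: the origin (TCP) lies on the front face of the gripper's body, between the roots of the fingers; the fingertips stand 73 mm ahead of it and the grasp point (between the pads) lies 54 mm ahead of it (manip.finger_overhang is the distance from the TCP to the fingertips, in m); z points along the fingers, y is the direction in which the jaws open and shut (so a half turn about z gives the same grasp; the last joint's range is limited). The gripper opens to 85 mm and grips with 20 to 120 N. Pads are 22 mm wide; open, the fingers measure 114 mm over their backs; the gripper's body (76 mm by 85 mm) begins 54 mm behind the grasp point. The pads swing forward as they close: fully open they stand 13 mm farther back than shut.
Start: joints at [1.153, 0.527, 1.433, -0, 1.181, -0.178], TCP at [0.148, 0.607, 0.304] pointing down, gripper open.
Joint ranges: [-3.08, 3.08], [-0.75, 2.2], [0.22, 2.44], [-1.43, 4.57], [0, 2.65], [-2.85, 2.85]. Speed limits (rad/s): [2.79, 2.79, 3.14, 3.14, 3.14, 3.14].

### API

Orientations are given as a unit quaternion [x, y, z, w].
In Python, from station import manip gives the robot as it stands.
- The arm moves only by the tool apply_moves, never from a script. Its argument "increments" is a list that holds one entry, the list of rows, each a list of 4 numbers: the shift along the tool's x, y, z in m, then the turn about the tool's z in degrees. In form: [[[dx, dy, dz, spin], ...]]. A call has 1 to 5 rows; each row shifts and turns the pose as measured when the row begins, along the tool's axes as they then stand; what a row does not reach is not made up. A row lasts 1/10 s, in which the tool goes at most 50 mm and 8.59 degrees, less where a joint would pass 70% of its speed; a pose out of reach is approached as far as the arm can. A call with a gripper value outside its range is refused whole. "fingers" is the opening, from 0 (shut) to 1 (fully open), set as the call begins (left out, the last holds). The fingers move at their own pace and stop on an object; "newtons" is the grip in N (left out, the last holds). Time passes only in rows, so rows that do not move let the fingers close. It gives the time, the measured TCP pose, the force and the opening at its end, in the units of the state.
- manip.sense(): the state, without advancing time (a new reading comes with each control period).
- manip.snapshot(name): name is "scene" or "top" or "wrist"; returns (picture, depth): 420x560x3 uint8, red, green, blue; 420x560 float32, m along the optical axis (not along the pixel's ray), 0 where there is no reading.
- manip.camera_model(name): a dict with "mtx" (3x3 intrinsics, pixels), "R" (3x3) and "t" (3): a world point X has camera coordinates R X + t; the wrist camera has in their place "mount" (4x4, takes a point from camera to tool coordinates, whose origin is the TCP and whose axes are the flange's). Camera axes: x right, y down, z forward; pixel columns grow to the right and rows downward; lengths in m; the calibration is good to about 2 mm. A picture is of the moment at which its call begins: read the wrist's pose just before it. camera_model takes no time and is no camera call.
- manip.sign_off(): hands the job in, once; it reports no verdict.
The state is a dict: "t": time; "q": joint angles; "qd": joint speeds; "tau": joint torques, N m; "tcp_pos": TCP position; "tool_rot": TCP orientation; "force": force on the tool from outside, world axes, zero at the start; "ft_torque": the same for the moment, N m; "finger_gap": opening from 0.0 (shut) to 1.0 (fully open).
Only numpy, scipy, OpenCV 4.12 (cv2) and the standard library are available. Lean on these libraries where they do the work, as an engineer would, in place of code of your own. Each camera call takes 0.05 s, during which the arm holds its last target.

## Working session

There is one attempt and no reset: what is moved stays moved. The work goes in short steps, Python scripts to look and compute and a tool call to move; the robot and the scene stay as the last step left them, time stands still between calls to the robot, and variables do not carry over. Pictures are saved under pics/ and viewed, and the job is handed in when it is done.

Besides the shell and the picture viewer there is one more tool, called after "Emit:" by a JSON object that holds its "api" and its "payload", one argument or row to a line. apply_moves: Moves the arm, as the interface text tells. Its arguments: {"type":"object","properties":{"increments":{"type":"array","items":{"type":"array","items":{"type":"array","items":{"type":"number"}}}},"fingers":{"type":"number"},"newtons":{"type":"number"}},"required":["increments"]}

```bash
mkdir -p pics; ls
cat > look.py <<'E'
import numpy as np, cv2
from station import manip
def snap(n,f):
    p,d=manip.snapshot(n); cv2.imwrite(f'pics/{f}.png',cv2.cvtColor(p,cv2.COLOR_RGB2BGR)); np.save(f'pics/{f}.npy',d); return p,d
def cast(n,u,v,z):
    c=manip.camera_model(n);K=np.array(c['mtx']);R=np.array(c['R']);t=np.array(c['t']).ravel()
    o=-R.T@t; d=R.T@np.linalg.inv(K)@np.array([u,v,1.]); return o+d*(z-o[2])/d[2]
E
python3 - <<'E'
from look import *
snap('scene','s0');snap('top','t0')
s=manip.sense();print({k:np.round(v,3) for k,v in s.items()})
for n in('scene','top'):print(n,manip.camera_model(n))
E
```

```text
pics
{'t': np.float64(0.1), 'q': array([ 1.152,  0.528,  1.434,  0.   ,  1.181, -0.179]), 'qd': array([-0.   , -0.001, -0.002, -0.001,  0.001, -0.001]), 'tau': array([-0.0000e+00, -4.4330e+01, -1.7858e+01, -0.0000e+00,  4.0000e-03,
        0.0000e+00]), 'tcp_pos': array([0.148, 0.607, 0.303]), 'tool_rot': array([ 0.12 ,  0.993, -0.001, -0.   ]), 'force': array([-0.97 ,  0.041, -0.624]), 'ft_torque': array([ 0.02 , -0.091, -0.002]), 'finger_gap': np.float64(0.997)}
scene {'mtx': array([[507.30359094,   0.        , 281.16238066],
       [  0.        , 507.30359094, 208.09038679],
       [  0.        ,   0.        ,   1.        ]]), 'R': array([[-0.30906138,  0.95103945,  0.00224459],
       [ 0.500318  ,  0.16459568, -0.85005304],
       [-0.80880342, -0.26159556, -0.52669232]]), 't': array([ 0.18529747, -0.17697389,  1.84811895])}
top {'mtx': array([[501.29735973,   0.        , 275.16439621],
       [  0.        , 501.29735973, 209.16951157],
       [  0.        ,   0.        ,   1.        ]]), 'R': array([[ 2.24249343e-04, -9.99996915e-01, -2.47366465e-03],
       [-9.94849824e-01,  2.76360352e-05, -1.01359887e-01],
       [ 1.01359643e-01,  2.48365473e-03, -9.94846749e-01]]), 't': array([-0.03120297,  0.4853115 ,  1.72399513])}
```

View pics/s0.png

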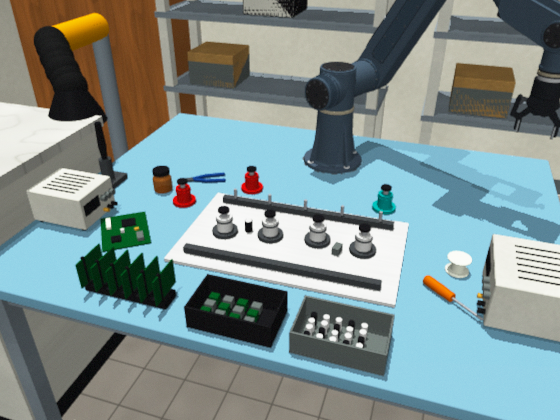

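View pics/t0.png

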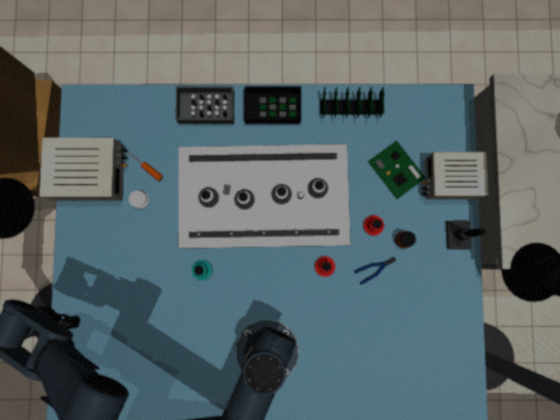

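The scene view has the pinned rail on the robot side (pins at about (235,195) to (390,218)) and the plain rail on the far side (about (280,265)). The four grey/silver supports stand between them at (224,222), (270,227), (317,232) and (364,240). The red ones at (184,193) and (252,180) and the turquoise one at (385,199) are off the plate, so they aren't meant. In the top view the supports are at (208,197), (244,199), (281,194) and (318,187).

Run:
```python
from look import *
im=cv2.imread('pics/t0.png')
cv2.imwrite('pics/t0c.png',cv2.resize(im[135:255,170:360],None,fx=4,fy=4,interpolation=cv2.INTER_CUBIC))
for n,u,v,z in [('s1',208,196,.09),('s2',244,198,.09),('s3',281,193,.09),('s4',318,185,.09),('railN L',190,234,.032),('railN R',338,232,.032),('railF L',190,158,.032),('railF R',336,156,.032),('pl TL',179,147,.012),('TR',347,145,.012),('BL',179,247,.012),('BR',349,244,.012),('relay',227,189,.034),('cap',301,195,.046),('turq',202,269,.05),('red',324,266,.05),('red2',373,225,.05)]:
    print(n,np.round(cast('top',u,v,z),3))
print(manip.camera_model('wrist'))
```

```text
s1 [0.523 0.195 0.09 ]
s2 [0.516 0.074 0.09 ]
s3 [ 0.533 -0.051  0.09 ]
s4 [ 0.561 -0.176  0.09 ]
railN L [0.398 0.263 0.032]
railN R [ 0.405 -0.248  0.032]
railF L [0.665 0.268 0.032]
railF R [ 0.672 -0.245  0.032]
pl TL [0.709 0.311 0.012]
TR [ 0.716 -0.287  0.012]
BL [0.354 0.304 0.012]
BR [ 0.364 -0.289  0.012]
relay [0.555 0.137 0.034]
cap [ 0.532 -0.12   0.046]
turq [0.278 0.217 0.05 ]
red [ 0.289 -0.197  0.05 ]
red2 [ 0.428 -0.366  0.05 ]
{'mtx': array([[355.40847099,   0.        , 283.62947656],
       [  0.        , 355.40847099, 202.8708347 ],
       [  0.        ,   0.        ,   1.        ]]), 'mount': array([[-1.89121114e-04, -9.65518324e-01, -2.60335035e-01,
         6.43386592e-02],
       [ 9.99999849e-01, -4.82944358e-05, -5.47340556e-04,
        -3.06814498e-04],
       [ 5.15894603e-04, -2.60335099e-01,  9.65518187e-01,
        -6.93844049e-02],
       [ 0.00000000e+00,  0.00000000e+00,  0.00000000e+00,
         1.00000000e+00]])}
```

View pics/t0c.png

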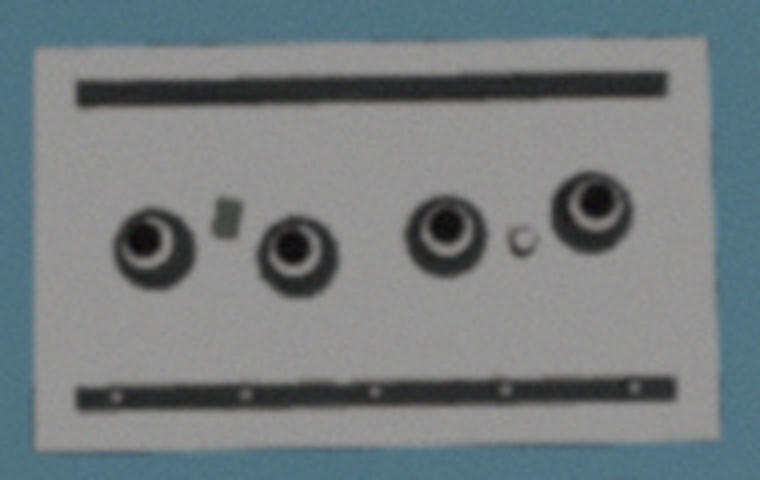

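The layout is clear: the near rail is pinned (white pin dots in the crop), the far rail is plain, and the plate is turned about 0.8°. Next I'll move above the row for a closer wrist picture.

```bash
cat >> look.py <<'E'
from scipy.spatial.transform import Rotation as Ro
def togo(x,y,z,yaw=None):
    s=manip.sense();R=Ro.from_quat(s['tool_rot']).as_matrix();d=R.T@(np.array([x,y,z])-s['tcp_pos'])
    cy=np.degrees(np.arctan2(-R[0,1],R[1,1]))
    sp=0 if yaw is None else -(yaw-cy)
    print('tcp',np.round(s['tcp_pos'],4),'yaw',round(cy,2),'F',np.round(s['force'],2),'t',round(float(s['t']),2),'gap',round(float(s['finger_gap']),3),'tilt',np.round(R[:,2],4))
    n=max(1,int(np.ceil(max(np.linalg.norm(d)/.048,abs(sp)/8.5))))
    print('tool delta',np.round(d,4),'spin',round(sp,2),'rows',n,'per row',np.round(d/n,4),round(sp/n,2))
def wcast(u,v,z,pose):
    c=manip.camera_model('wrist');K=np.array(c['mtx']);M=np.array(c['mount']);p,q=pose;R=Ro.from_quat(q).as_matrix()
    o=p+R@M[:3,3]; d=R@M[:3,:3]@np.linalg.inv(K)@np.array([u,v,1.]); return o+d*(z-o[2])/d[2]
E
python3 - <<'E'
from look import *
togo(.44,.01,.34,0)
E
```

```text
tcp [0.1482 0.6067 0.303 ] yaw -13.74 F [-0.97  0.04 -0.62] t 0.1 gap 0.997 tilt [-8.0e-04 -1.8e-03 -1.0e+00]
tool delta [-0.4252 -0.5103 -0.0362] spin -13.74 rows 14 per row [-0.0304 -0.0365 -0.0026] -0.98
```

Emit:
{"api": "apply_moves", "payload": {
  "increments": [
    [[-0.03,-0.036,-0.003,0],[-0.03,-0.036,-0.003,0],[-0.03,-0.036,-0.003,0],[-0.03,-0.036,-0.003,0],[-0.03,-0.036,-0.003,0]]
  ],
  "fingers": 0,
  "newtons": 20
}}

```text
t: 0.6
tcp_pos: [0.2517, 0.3942, 0.3152]
tool_rot: [0.114, 0.993, -0.001, -0.001]
force: [0.6, 0.3, 0.9]
finger_gap: 0.147
```

Emit:
{"api": "apply_moves", "payload": {
  "increments": [
    [[-0.03,-0.036,-0.003,0],[-0.03,-0.036,-0.003,0],[-0.03,-0.036,-0.003,0],[-0.03,-0.036,-0.003,0],[-0.03,-0.036,-0.003,0]]
  ]
}}

```text
t: 1.1
tcp_pos: [0.3584, 0.1761, 0.3303]
tool_rot: [0.113, 0.994, -0.001, -0.001]
force: [0.8, -0.1, -0.4]
finger_gap: -0.002
```

Emit:
{"api": "apply_moves", "payload": {
  "increments": [
    [[-0.03,-0.036,-0.003,0],[-0.03,-0.036,-0.003,0],[-0.03,-0.036,-0.003,0],[0,0,0,-7],[0,0,0,-6.7]]
  ]
}}

```text
t: 1.6
tcp_pos: [0.4264, 0.0383, 0.34]
tool_rot: [-0.005, 1.0, -0.002, 0.0]
force: [-0.5, 0.7, -0.1]
finger_gap: -0.004
```

Run:
```python
from look import *
togo(.44,.01,.34,0)
```

```text
tcp [0.4264 0.0383 0.34  ] yaw 0.52 F [-0.48  0.74 -0.11] t 1.6 gap -0.004 tilt [ 8.0e-04 -3.7e-03 -1.0e+00]
tool delta [-0.0133 -0.0284  0.0001] spin 0.52 rows 1 per row [-0.0133 -0.0284  0.0001] 0.52
```

Emit:
{"api": "apply_moves", "payload": {
  "increments": [
    [[-0.013,-0.028,0,0.5],[0,0,0,0]]
  ]
}}

```text
t: 1.8
tcp_pos: [0.4401, 0.0087, 0.3398]
tool_rot: [-0.0, 1.0, -0.002, 0.0]
force: [0.4, 0.1, 0.3]
finger_gap: 0.0
```

Run:
```python
from look import *
import pickle
s=manip.sense();pickle.dump((s['tcp_pos'],s['tool_rot']),open('pics/w1.pkl','wb'));print(s['tcp_pos'],s['tool_rot'],s['qd'])
snap('wrist','w1')
```

```text
[0.44013348 0.00868198 0.33981693] [-3.83835934e-04  9.99998270e-01 -1.79529524e-03  3.00552699e-04] [ 0.04384875 -0.02186268  0.07005722  0.04801897  0.04448506 -0.00094745]
```

View pics/w1.png

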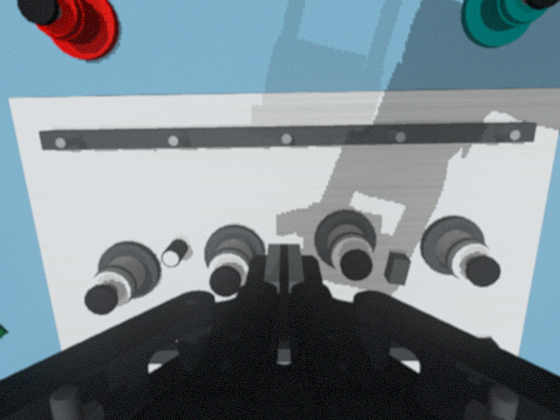

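The wrist picture is flipped: the top is towards the robot and the right is +y. It shows the pinned rail along v≈135 with pins at u≈60, 173, 287, 400 and 515. Black heads are at about (101,299), (226,279), (356,264) and (483,270), the capacitor at (175,250) and the relay at (398,266). I'll fit the heads and feet.

Run:
```python
from look import *
import pickle
pose=pickle.load(open('pics/w1.pkl','rb'))
g=cv2.cvtColor(cv2.imread('pics/w1.png'),cv2.COLOR_BGR2GRAY)
m=(cv2.GaussianBlur(g,(3,3),0)<45).astype(np.uint8)
for n,(u,v) in dict(s4=(101,299),s3=(226,279),s2=(356,264),s1=(483,270)).items():
    w=np.zeros_like(m);cv2.circle(w,(u,v),24,1,-1)
    k,l,st,c=cv2.connectedComponentsWithStats(m*w)
    i=l[v,u];cs,_=cv2.findContours((l==i).astype(np.uint8),0,1);e=cv2.fitEllipse(cs[0])
    p=wcast(*e[0],.09,pose);print(n,np.round(e[0],1),np.round(e[1],1),st[i,4],np.round(p,4))
for n,(u,v,z) in dict(cap=(171,259,.046),relay=(398,258,.034),pin1=(60,142,.062),pin3=(287,139,.062),pin5=(515,134,.062),railL=(41,133,.032),railface_L=(41,150,.032),railfaceR=(534,141,.032),railback=(287,130,.032),railface=(287,146,.032)).items(): print(n,np.round(wcast(u,v,z,pose),4))
d=np.load('pics/w1.npy');print([d[int(v),int(u)] for u,v in((101,299),(226,279),(356,264),(483,270))])
im=cv2.imread('pics/w1.png');cv2.imwrite('pics/w1c.png',cv2.resize(im[195:325,70:520],(790,228)))
```

```text
s4 [279.5 209.5] [487.5 674.5] 235200 [0.4683 0.0031 0.09  ]
s3 [279.5 209.5] [487.5 674.5] 235069 [0.4683 0.0031 0.09  ]
s2 [354.9 264. ] [1.5 2.4] 5 [0.5235 0.0765 0.09  ]
s1 [279.5 209.5] [487.5 674.5] 235200 [0.4683 0.0031 0.09  ]
cap [ 0.5383 -0.1178  0.046 ]
relay [0.5419 0.1372 0.034 ]
pin1 [ 0.4087 -0.2099  0.062 ]
pin3 [0.4056 0.0101 0.062 ]
pin5 [0.4006 0.2288 0.062 ]
railL [ 0.4022 -0.2472  0.032 ]
railface_L [ 0.4199 -0.2504  0.032 ]
railfaceR [0.41   0.2689 0.032 ]
railback [0.3989 0.0102 0.032 ]
railface [0.4155 0.0103 0.032 ]
[np.float32(0.3570622), np.float32(0.35235623), np.float32(0.34732378), np.float32(0.3498991)]
```

View pics/w1c.png

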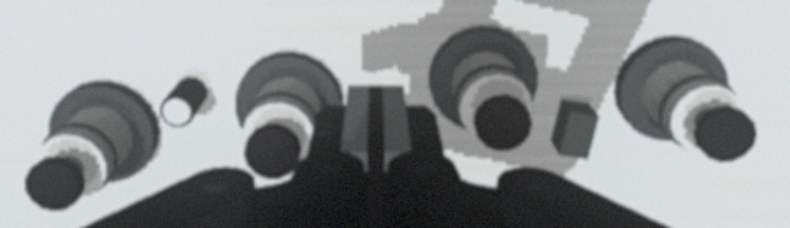

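Run:
```python
from look import *
import pickle
pose=pickle.load(open('pics/w1.pkl','rb'))
g=cv2.cvtColor(cv2.imread('pics/w1.png'),cv2.COLOR_BGR2GRAY)
print([g[v,u] for u,v in((101,299),(226,279),(356,264),(483,270))])
for T in(55,65,75):
  m=(cv2.GaussianBlur(g,(3,3),0)<T).astype(np.uint8)
  for n,(u,v) in dict(s4=(101,299),s3=(226,279),s2=(356,264),s1=(483,270)).items():
    w=np.zeros_like(m);cv2.circle(w,(u,v),24,1,-1)
    k,l,st,c=cv2.connectedComponentsWithStats(m*w)
    i=l[v,u]
    if i==0: print(n,'no');continue
    cs,_=cv2.findContours((l==i).astype(np.uint8),0,1);e=cv2.fitEllipse(cs[0])
    p=wcast(*e[0],.09,pose);print(T,n,np.round(e[0],1),np.round(e[1],1),st[i,4],np.round(p,4))
```

```text
[np.uint8(64), np.uint8(57), np.uint8(41), np.uint8(61)]
s4 no
55 s3 [232.2 285.5] [27.3 35.8] 518 [ 0.547 -0.044  0.09 ]
55 s2 [355.7 264.6] [27.8 28.7] 667 [0.5241 0.0773 0.09  ]
s1 no
65 s4 [101.7 299. ] [25.5 29.5] 586 [ 0.5623 -0.1759  0.09  ]
65 s3 [229.6 283.4] [33.9 36.4] 819 [ 0.5447 -0.0466  0.09  ]
65 s2 [355.8 264.4] [29.  29.6] 715 [0.5239 0.0774 0.09  ]
65 s1 [482.1 270.4] [25.8 30.4] 468 [0.53   0.2012 0.09  ]
75 s4 [101.5 298.9] [26.5 30.8] 680 [ 0.5622 -0.1761  0.09  ]
75 s3 [229.2 283.4] [34.5 37. ] 874 [ 0.5446 -0.0469  0.09  ]
75 s2 [355.8 264.5] [29.5 30.3] 744 [0.524  0.0774 0.09  ]
75 s1 [482.  270.5] [27.3 32. ] 725 [0.53   0.2011 0.09  ]
```

Head positions from the wrist agree with the top camera to within about 7 mm, which is enough for pressing a 32 mm head. I'm going above support at (0.523, 0.077), "B", with the fingers shut.

Emit:
{"api": "apply_moves", "payload": {
  "increments": [
    [[-0.02,0.017,0.038,0],[-0.021,0.017,0.038,0],[-0.021,0.017,0.038,0],[-0.021,0.017,0.035,0],[0,0,0,0]]
  ]
}}

```text
t: 2.35
tcp_pos: [0.5231, 0.0816, 0.1857]
tool_rot: [0.001, 1.0, -0.001, -0.0]
force: [-0.9, -0.9, 0.0]
finger_gap: -0.001
```

Run:
```python
from look import *
togo(.523,.077,.165,0)
```

```text
tcp [0.5231 0.0816 0.1857] yaw -0.07 F [-0.94 -0.9   0.02] t 2.35 gap -0.001 tilt [-4.0e-04 -2.4e-03 -1.0e+00]
tool delta [ 0.0001 -0.0046  0.0207] spin -0.07 rows 1 per row [ 0.0001 -0.0046  0.0207] -0.07
```

Emit:
{"api": "apply_moves", "payload": {
  "increments": [
    [[0,-0.004,0.016,0],[0,0,0.006,0],[0,0,0.004,0],[0,0,0,0]]
  ]
}}

```text
t: 2.75
tcp_pos: [0.5216, 0.0794, 0.1608]
tool_rot: [-0.001, 1.0, -0.001, -0.001]
force: [-0.4, 0.1, 2.1]
finger_gap: -0.003
```

Emit:
{"api": "apply_moves", "payload": {
  "increments": [
    [[0,0,0.004,0],[0,0,0,0]]
  ]
}}

```text
t: 2.95
tcp_pos: [0.5214, 0.0793, 0.1594]
tool_rot: [-0.001, 1.0, -0.001, 0.001]
force: [-0.5, -0.0, 4.0]
finger_gap: -0.003
```

Emit:
{"api": "apply_moves", "payload": {
  "increments": [
    [[0,0,0,0]]
  ]
}}

```text
t: 3.05
tcp_pos: [0.5214, 0.0793, 0.1602]
tool_rot: [-0.001, 1.0, -0.001, 0.001]
force: [-1.1, 0.4, 2.2]
finger_gap: 0.006
```

Emit:
{"api": "apply_moves", "payload": {
  "increments": [
    [[0,0,0.004,0],[0,0,0.003,0],[0,0,0.001,0]]
  ]
}}

```text
t: 3.35
tcp_pos: [0.5213, 0.0793, 0.1537]
tool_rot: [-0.001, 1.0, -0.001, 0.002]
force: [-1.0, 1.2, 9.1]
finger_gap: 0.006
```

Emit:
{"api": "apply_moves", "payload": {
  "increments": [
    [[0,0,0.001,0]]
  ]
}}

```text
t: 3.45
tcp_pos: [0.5213, 0.0793, 0.1531]
tool_rot: [-0.0, 1.0, -0.001, 0.002]
force: [-2.0, 1.0, 8.3]
finger_gap: -0.002
```

Emit:
{"api": "apply_moves", "payload": {
  "increments": [
    [[0,0,0.002,0],[0,0,0.002,0]]
  ]
}}

```text
t: 3.65
tcp_pos: [0.5213, 0.0793, 0.1505]
tool_rot: [-0.0, 1.0, -0.001, 0.002]
force: [-2.5, 0.1, 20.3]
finger_gap: 0.003
```

Emit:
{"api": "apply_moves", "payload": {
  "increments": [
    [[0,0,0.001,0]]
  ]
}}

```text
t: 3.75
tcp_pos: [0.5213, 0.0794, 0.1506]
tool_rot: [-0.001, 1.0, -0.001, 0.003]
force: [-3.3, -0.6, 15.4]
finger_gap: -0.001
```

The support at y=+0.08 gives about 8.7 N at about 9.6 mm, so it is normal. Next is the one at (0.540,-0.051).

Emit:
{"api": "apply_moves", "payload": {
  "increments": [
    [[0,0,-0.03,0],[-0.004,-0.034,0,0],[-0.005,-0.036,0,0],[-0.005,-0.036,0,0],[-0.004,-0.024,0,0]]
  ]
}}

```text
t: 4.25
tcp_pos: [0.5413, -0.0516, 0.1814]
tool_rot: [-0.004, 1.0, -0.002, 0.005]
force: [0.2, -0.1, 0.2]
finger_gap: 0.002
```

Run:
```python
from look import *
togo(.540,-.051,.163,0)
```

```text
tcp [ 0.5413 -0.0516  0.1814] yaw 0.51 F [ 0.22 -0.13  0.15] t 4.25 gap 0.002 tilt [ 0.0098 -0.0032 -0.9999]
tool delta [0.0015 0.0007 0.0183] spin 0.51 rows 1 per row [0.0015 0.0007 0.0183] 0.51
```

Emit:
{"api": "apply_moves", "payload": {
  "increments": [
    [[0.001,0,0.014,0],[0,0,0.008,0],[0,0,0.006,0],[0,0,0.002,0]]
  ]
}}

```text
t: 4.65
tcp_pos: [0.5428, -0.0563, 0.1508]
tool_rot: [-0.002, 1.0, -0.003, 0.007]
force: [-2.2, -0.5, 11.1]
finger_gap: 0.001
```

Emit:
{"api": "apply_moves", "payload": {
  "increments": [
    [[0,0,0.001,0]]
  ]
}}

```text
t: 4.75
tcp_pos: [0.5428, -0.0562, 0.1505]
tool_rot: [-0.003, 1.0, -0.003, 0.007]
force: [-4.6, -2.2, 15.7]
finger_gap: -0.002
```

Emit:
{"api": "apply_moves", "payload": {
  "increments": [
    [[0,0,0.001,0]]
  ]
}}

```text
t: 4.85
tcp_pos: [0.5428, -0.0561, 0.1506]
tool_rot: [-0.004, 1.0, -0.004, 0.007]
force: [-3.9, -2.7, 13.3]
finger_gap: 0.001
```

Emit:
{"api": "apply_moves", "payload": {
  "increments": [
    [[0,0,-0.003,0],[0,0,0.0,0]]
  ]
}}

```text
t: 5.05
tcp_pos: [0.5428, -0.0558, 0.1552]
tool_rot: [-0.006, 1.0, -0.005, 0.008]
force: [-1.7, -2.4, 6.9]
finger_gap: -0.001
```

Emit:
{"api": "apply_moves", "payload": {
  "increments": [
    [[0,0,0,0]]
  ]
}}

```text
t: 5.15
tcp_pos: [0.5428, -0.0557, 0.1559]
tool_rot: [-0.007, 1.0, -0.006, 0.008]
force: [-2.1, -1.0, 6.7]
finger_gap: -0.0
```

Emit:
{"api": "apply_moves", "payload": {
  "increments": [
    [[0,0,0.001,0]]
  ]
}}

```text
t: 5.25
tcp_pos: [0.5427, -0.0555, 0.1556]
tool_rot: [-0.008, 1.0, -0.007, 0.008]
force: [-2.0, -2.2, 6.5]
finger_gap: -0.003
```

Emit:
{"api": "apply_moves", "payload": {
  "increments": [
    [[0,0,-0.002,0]]
  ]
}}

```text
t: 5.35
tcp_pos: [0.5427, -0.0554, 0.1579]
tool_rot: [-0.009, 1.0, -0.007, 0.008]
force: [-2.0, -2.2, 4.2]
finger_gap: 0.001
```

This one gives about 6.7 N at about 7.4 mm, so it is normal. Next is the one at (0.562,-0.176).

Emit:
{"api": "apply_moves", "payload": {
  "increments": [
    [[0,0,-0.026,0],[-0.005,-0.03,0,0],[-0.005,-0.03,0,0],[-0.005,-0.03,0,0],[-0.005,-0.03,0,0]]
  ]
}}

```text
t: 5.85
tcp_pos: [0.5648, -0.17, 0.1855]
tool_rot: [-0.016, 1.0, -0.007, 0.007]
force: [0.3, 0.1, -0.6]
finger_gap: 0.002
```

Run:
```python
from look import *
togo(.562,-.176,.163,0)
```

```text
tcp [ 0.5648 -0.17    0.1855] yaw 1.78 F [ 0.3   0.11 -0.57] t 5.85 gap 0.002 tilt [ 0.0136 -0.0137 -0.9998]
tool delta [ 0.0033 -0.0056  0.0225] spin 1.78 rows 1 per row [ 0.0033 -0.0056  0.0225] 1.78
```

Emit:
{"api": "apply_moves", "payload": {
  "increments": [
    [[0.003,-0.005,0.018,1.8],[0,0,0.006,0],[0,0,0.004,0],[0,0,0.002,0]]
  ]
}}

```text
t: 6.25
tcp_pos: [0.5653, -0.1788, 0.155]
tool_rot: [-0.0, 1.0, -0.01, 0.01]
force: [-0.7, -2.4, 4.1]
finger_gap: 0.004
```

Emit:
{"api": "apply_moves", "payload": {
  "increments": [
    [[0,0,0.001,0]]
  ]
}}

```text
t: 6.35
tcp_pos: [0.5655, -0.1784, 0.1543]
tool_rot: [-0.001, 1.0, -0.01, 0.01]
force: [0.5, -2.1, 3.3]
finger_gap: -0.001
```

Emit:
{"api": "apply_moves", "payload": {
  "increments": [
    [[0,0,0.001,0]]
  ]
}}

```text
t: 6.45
tcp_pos: [0.5656, -0.178, 0.1538]
tool_rot: [-0.002, 1.0, -0.01, 0.01]
force: [-1.0, -1.6, 4.3]
finger_gap: 0.0
```

About 3.9 N at 8–9 mm, so this is the weak one. Now I'll press the last, at (0.529,0.200).

Emit:
{"api": "apply_moves", "payload": {
  "increments": [
    [[0,0,-0.04,0],[0.004,0.045,0,0],[0.004,0.045,0,0],[0.004,0.045,0,0],[0.004,0.045,0,0]]
  ]
}}

```text
t: 6.95
tcp_pos: [0.5506, 0.0051, 0.1912]
tool_rot: [0.003, 1.0, -0.009, 0.013]
force: [0.0, 0.5, 0.2]
finger_gap: -0.003
```

Emit:
{"api": "apply_moves", "payload": {
  "increments": [
    [[0.004,0.045,0,0],[0.004,0.045,0,0],[0.004,0.045,0,0],[0.004,0.045,0,0],[0,0,0,0]]
  ]
}}

```text
t: 7.45
tcp_pos: [0.5303, 0.2012, 0.1876]
tool_rot: [-0.0, 1.0, -0.006, 0.012]
force: [-0.4, -0.1, 0.2]
finger_gap: 0.002
```

Run:
```python
from look import *
togo(.528,.200,.163,0)
```

```text
tcp [0.5303 0.2012 0.1876] yaw 0.03 F [-0.4  -0.06  0.23] t 7.45 gap 0.002 tilt [ 0.0242 -0.0129 -0.9996]
tool delta [ 0.0029 -0.0009  0.0245] spin 0.03 rows 1 per row [ 0.0029 -0.0009  0.0245] 0.03
```

Emit:
{"api": "apply_moves", "payload": {
  "increments": [
    [[0.004,0,0.02,0],[0,0,0.006,0],[0,0,0.004,0],[0,0,0.002,0]]
  ]
}}

```text
t: 7.85
tcp_pos: [0.5259, 0.2039, 0.157]
tool_rot: [-0.003, 1.0, -0.005, 0.013]
force: [-3.8, 0.4, 12.5]
finger_gap: 0.002
```

Emit:
{"api": "apply_moves", "payload": {
  "increments": [
    [[0,0,0.002,0]]
  ]
}}

```text
t: 7.95
tcp_pos: [0.526, 0.2038, 0.1565]
tool_rot: [-0.002, 1.0, -0.005, 0.013]
force: [-4.0, 1.8, 12.6]
finger_gap: -0.001
```

Emit:
{"api": "apply_moves", "payload": {
  "increments": [
    [[0,0,0.002,0]]
  ]
}}

```text
t: 8.05
tcp_pos: [0.526, 0.2037, 0.1564]
tool_rot: [-0.001, 1.0, -0.004, 0.013]
force: [-3.7, 3.1, 13.3]
finger_gap: 0.002
```

13 N at 6.5 mm, so this is the stiff one. Assignments:

- **Stiff:** left, (0.53,0.20), goes to the near pinned rail.
- **Weak:** right, (0.56,-0.18), goes to the far plain rail.

Backing off for a close look at the stiff one.

Emit:
{"api": "apply_moves", "payload": {
  "increments": [
    [[0,0,-0.04,0],[0.032,0,-0.04,0],[0.032,0,-0.03,0],[0.032,0,-0.02,0],[0,0,0,0]]
  ],
  "fingers": 0.75
}}

```text
t: 8.55
tcp_pos: [0.4277, 0.2009, 0.2892]
tool_rot: [0.004, 1.0, -0.003, 0.015]
force: [0.6, -1.1, -1.3]
finger_gap: 0.747
```

Emit:
{"api": "apply_moves", "payload": {
  "increments": [
    [[0,0,0,0]]
  ]
}}

```text
t: 8.65
tcp_pos: [0.4283, 0.2005, 0.2903]
tool_rot: [0.004, 1.0, -0.002, 0.017]
force: [0.0, 0.3, -0.0]
finger_gap: 0.75
```

Run:
```python
from look import *
import pickle
s=manip.sense();pickle.dump((s['tcp_pos'],s['tool_rot']),open('pics/w2.pkl','wb'));togo(.527,.2,.2,-25)
snap('wrist','w2')
```

```text
tcp [0.4283 0.2005 0.2903] yaw -0.5 F [ 0.02  0.29 -0.  ] t 8.65 gap 0.75 tilt [ 0.033  -0.005  -0.9994]
tool delta [-0.0957  0.0008  0.0936] spin 24.5 rows 3 per row [-0.0319  0.0003  0.0312] 8.17
```

View pics/w2.png

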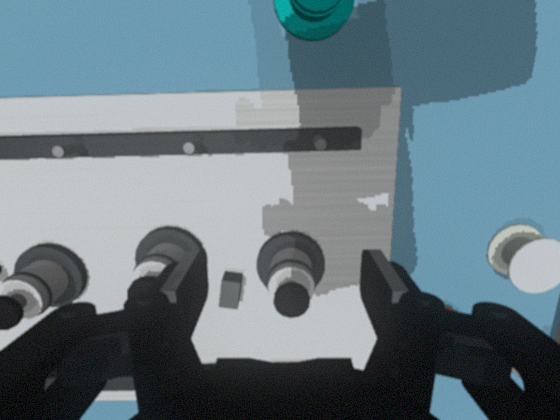

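The wrist picture shows the stiff candidate with its head at about (291,299) and foot at about (291,262), the relay at (231,289) to its left, and rail pins at (320,143) and (189,148). The tool has drifted to about 2° of tilt, so I won't grip, which could lift the support. I'll push with the fingers part-open as a fork, and the barrel will centre itself between the two tips. First a precise position.

Run:
```python
from look import *
import pickle
pose=pickle.load(open('pics/w2.pkl','rb'))
im=cv2.imread('pics/w2.png');g=cv2.cvtColor(im,cv2.COLOR_BGR2GRAY)
cv2.imwrite('pics/w2c.png',cv2.resize(im[215:330,205:365],None,fx=4.5,fy=4.5,interpolation=cv2.INTER_CUBIC))
m=(cv2.GaussianBlur(g,(3,3),0)<55).astype(np.uint8)
w=np.zeros_like(m);cv2.circle(w,(291,299),24,1,-1)
k,l,st,c=cv2.connectedComponentsWithStats(m*w);i=l[299,291]
cs,_=cv2.findContours((l==i).astype(np.uint8),0,1);e=cv2.fitEllipse(cs[0]);print(e)
print('head',np.round(wcast(*e[0],.09,pose),4),'eye',np.round(wcast(291,299,.09,pose),4))
for n,(u,v,z) in dict(footL=(258,262,.024),footR=(325,262,.024),footTop=(291,231,.024),relay=(231,289,.034),relL=(220,307,.034),relR=(241,307,.034),pin1=(320,143,.062),pin2=(189,148,.062),railface=(291,152,.032),railback=(291,130,.032)).items():print(n,np.round(wcast(u,v,z,pose),4))
```

```text
((279.5, 209.5), (487.539794921875, 674.52783203125), 90.0)
head [0.4487 0.1953 0.09  ] eye [0.5295 0.2042 0.09  ]
footL [0.5271 0.171  0.024 ]
footR [0.5276 0.2403 0.024 ]
footTop [0.493  0.2053 0.024 ]
relay [0.5526 0.1432 0.034 ]
relL [0.5738 0.1306 0.034 ]
relR [0.5739 0.1526 0.034 ]
pin1 [0.4003 0.2289 0.062 ]
pin2 [0.4035 0.1202 0.062 ]
railface [0.4122 0.2054 0.032 ]
railback [0.3923 0.2054 0.032 ]
```

View pics/w2c.png

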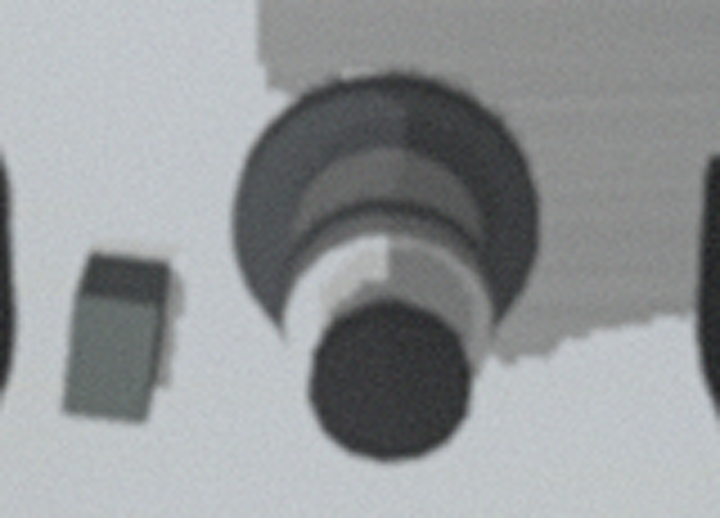

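Centre of the stiff support is about (0.5285,0.205), foot width measures 69 mm (nominal 72), and the rail's inner face is at x≈0.412, so the final centre should be x≈0.448. The fork goes in behind it, on the +x side.

Run:
```python
from look import *
togo(.566,.205,.18,0)
```

```text
tcp [0.4281 0.2005 0.29  ] yaw -0.51 F [ 0.36 -0.45 -0.38] t 8.7 gap 0.751 tilt [ 0.0314 -0.0053 -0.9995]
tool delta [-0.1343  0.0063  0.1142] spin -0.51 rows 4 per row [-0.0336  0.0016  0.0286] -0.13
```

Emit:
{"api": "apply_moves", "payload": {
  "increments": [
    [[-0.04,0.002,0.02,0],[-0.04,0.002,0.025,0],[-0.035,0.002,0.03,0],[-0.019,0,0.035,-0.5],[0,0,0,0]]
  ],
  "fingers": 0.3
}}

```text
t: 9.2
tcp_pos: [0.5749, 0.2023, 0.1762]
tool_rot: [0.002, 1.0, -0.002, 0.016]
force: [-1.3, -0.9, -0.6]
finger_gap: 0.295
```

Run:
```python
from look import *
togo(.566,.205,.106,0)
```

```text
tcp [0.5749 0.2023 0.1762] yaw -0.24 F [-1.3  -0.93 -0.56] t 9.2 gap 0.295 tilt [ 0.0327 -0.0049 -0.9995]
tool delta [0.0112 0.003  0.0699] spin -0.24 rows 2 per row [0.0056 0.0015 0.0349] -0.12
```

Emit:
{"api": "apply_moves", "payload": {
  "increments": [
    [[0.002,0.002,0.03,0],[0.003,0.001,0.03,0],[0.001,0,0.007,0],[0,0,0,0]]
  ]
}}

```text
t: 9.6
tcp_pos: [0.5731, 0.2035, 0.1062]
tool_rot: [0.004, 1.0, -0.002, 0.016]
force: [0.3, 0.6, -0.7]
finger_gap: 0.3
```

Run:
```python
from look import *
togo(.4745,.205,.106,0)
snap('scene','s1')
cv2.imwrite('pics/s1c.png',cv2.resize(cv2.imread('pics/s1.png')[170:300,170:430],None,fx=3,fy=3,interpolation=cv2.INTER_CUBIC))
```

```text
tcp [0.5731 0.2035 0.1062] yaw -0.45 F [ 0.33  0.64 -0.75] t 9.6 gap 0.3 tilt [ 0.0311 -0.0051 -0.9995]
tool delta [ 0.0985  0.0007 -0.0028] spin -0.45 rows 3 per row [ 0.0328  0.0002 -0.0009] -0.15
```

View pics/s1c.png

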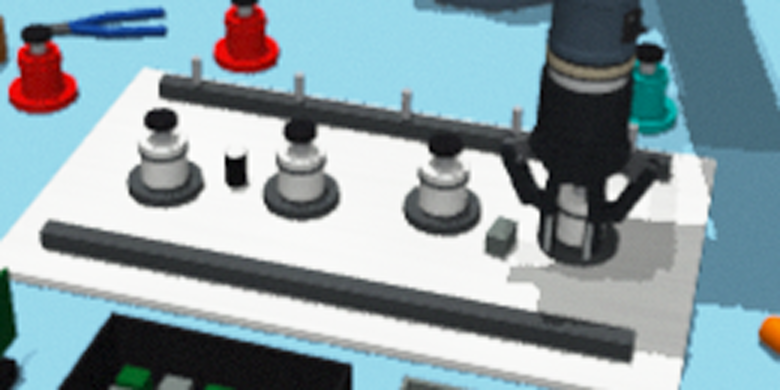

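The fork straddles the rear of the stiff support's barrel at about (580,225) in the crop, above the foot and clear of the relay at (500,237). Sliding towards the pinned rail.

Emit:
{"api": "apply_moves", "payload": {
  "increments": [
    [[0.015,0,-0.0005,0],[0.02,0,-0.0006,0],[0.02,0,-0.0006,0]]
  ]
}}

```text
t: 9.95
tcp_pos: [0.5257, 0.2047, 0.113]
tool_rot: [0.005, 1.0, -0.001, 0.027]
force: [2.5, -0.2, -1.6]
finger_gap: 0.299
```

Run:
```python
from look import *
togo(.4745,.205,.106,0)
```

```text
tcp [0.5257 0.2047 0.113 ] yaw -0.54 F [ 2.47 -0.2  -1.62] t 9.95 gap 0.299 tilt [ 0.0537 -0.0013 -0.9986]
tool delta [ 0.0515 -0.0002  0.0043] spin -0.54 rows 2 per row [ 0.0258 -0.0001  0.0021] -0.27
```

Emit:
{"api": "apply_moves", "payload": {
  "increments": [
    [[0.012,0,0.004,0],[0.012,0,0.002,0]]
  ]
}}

```text
t: 10.15
tcp_pos: [0.5071, 0.2058, 0.1118]
tool_rot: [0.004, 0.999, 0.001, 0.037]
force: [3.0, -0.2, 0.6]
finger_gap: 0.301
```

Run:
```python
from look import *
togo(.4745,.205,.106,0)
```

```text
tcp [0.5071 0.2058 0.1118] yaw -0.5 F [ 3.05 -0.19  0.55] t 10.15 gap 0.301 tilt [ 0.0731  0.0018 -0.9973]
tool delta [ 0.0329 -0.0011  0.0034] spin -0.5 rows 1 per row [ 0.0329 -0.0011  0.0034] -0.5
```

Emit:
{"api": "apply_moves", "payload": {
  "increments": [
    [[0.018,0,0.003,0],[0.012,0,0.002,0]]
  ]
}}

```text
t: 10.35
tcp_pos: [0.4853, 0.2074, 0.1104]
tool_rot: [0.004, 0.999, 0.003, 0.049]
force: [4.6, -0.1, 5.1]
finger_gap: 0.305
```

Run:
```python
from look import *
togo(.4745,.205,.106,0)
```

```text
tcp [0.4853 0.2074 0.1104] yaw -0.49 F [ 4.59 -0.14  5.08] t 10.35 gap 0.305 tilt [ 0.0979  0.0063 -0.9952]
tool delta [ 0.0111 -0.0025  0.0033] spin -0.49 rows 1 per row [ 0.0111 -0.0025  0.0033] -0.49
```

Emit:
{"api": "apply_moves", "payload": {
  "increments": [
    [[0.015,0,0.0,0]]
  ]
}}

```text
t: 10.45
tcp_pos: [0.4733, 0.208, 0.1112]
tool_rot: [0.005, 0.999, 0.004, 0.054]
force: [1.6, 0.7, -0.6]
finger_gap: 0.299
```

Run:
```python
from look import *
togo(.4745,.205,.106,0)
snap('scene','s2')
cv2.imwrite('pics/s2c.png',cv2.resize(cv2.imread('pics/s2.png')[170:300,250:430],None,fx=4,fy=4,interpolation=cv2.INTER_CUBIC))
```

```text
tcp [0.4733 0.208  0.1112] yaw -0.5 F [ 1.62  0.66 -0.63] t 10.45 gap 0.299 tilt [ 0.1071  0.0081 -0.9942]
tool delta [-0.0006 -0.003   0.0053] spin -0.5 rows 1 per row [-0.0006 -0.003   0.0053] -0.5
```

View pics/s2c.png

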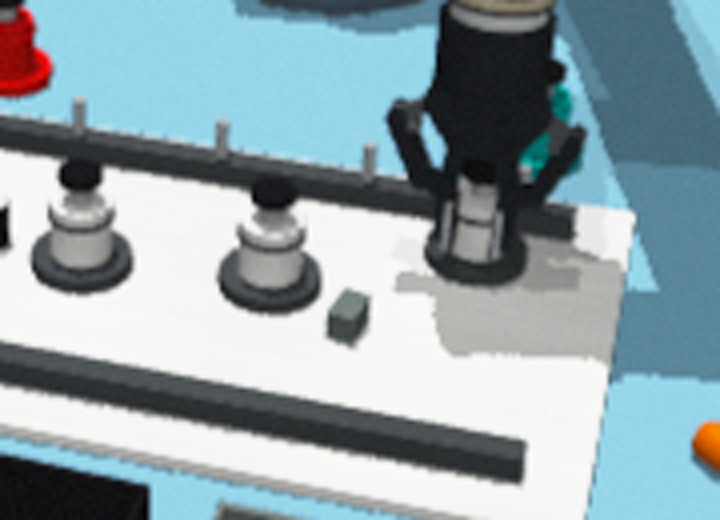

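The support is upright with its foot close to the pinned rail (crop (475,255), rail edge at v≈205). I'll keep pushing in small steps until the force jumps.

Emit:
{"api": "apply_moves", "payload": {
  "increments": [
    [[0.006,0,0.001,0]]
  ]
}}

```text
t: 10.6
tcp_pos: [0.4684, 0.2087, 0.1115]
tool_rot: [0.004, 0.998, 0.005, 0.057]
force: [10.5, -0.8, 5.7]
finger_gap: 0.299
```

Emit:
{"api": "apply_moves", "payload": {
  "increments": [
    [[0.006,0,0.001,0]]
  ]
}}

```text
t: 10.7
tcp_pos: [0.4676, 0.2094, 0.1121]
tool_rot: [0.004, 0.998, 0.006, 0.064]
force: [8.3, -1.6, 3.7]
finger_gap: 0.301
```

The force jumped to about 10 N and the motion stalled, so the foot is against the rail. Backing off, then up, and then to a viewing position.

Emit:
{"api": "apply_moves", "payload": {
  "increments": [
    [[-0.02,0,0.001,0],[-0.025,0,0.0,0],[0,0,-0.045,0],[0,0,-0.045,0],[0,0,-0.04,0]]
  ]
}}

```text
t: 11.2
tcp_pos: [0.4931, 0.2064, 0.2421]
tool_rot: [0.004, 0.999, 0.004, 0.049]
force: [0.8, 0.5, 0.5]
finger_gap: 0.295
```

Run:
```python
from look import *
togo(.46,.15,.28,0)
import pickle
s=manip.sense();pickle.dump((s['tcp_pos'],s['tool_rot']),open('pics/w3.pkl','wb'))
snap('wrist','w3');snap('top','t3')
```

```text
tcp [0.4931 0.2064 0.2421] yaw -0.47 F [0.84 0.46 0.45] t 11.2 gap 0.295 tilt [ 0.0989  0.0069 -0.9951]
tool delta [ 0.0287 -0.0564 -0.0414] spin -0.47 rows 2 per row [ 0.0143 -0.0282 -0.0207] -0.23
```

View pics/w3.png

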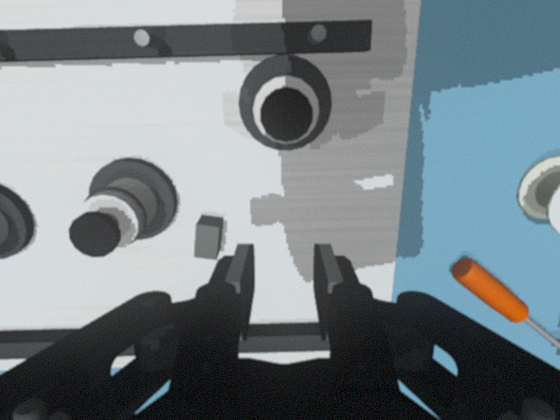

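Run:
```python
from look import *
import pickle
im=cv2.imread('pics/w3.png');cv2.imwrite('pics/w3c.png',cv2.resize(im[20:160,220:360],None,fx=4,fy=4,interpolation=cv2.INTER_CUBIC))
pose=pickle.load(open('pics/w3.pkl','rb'))
for n,(u,v,z) in dict(head=(286,114,.09),footL=(240,101,.024),footR=(331,101,.024),footTop=(285,55,.024),footBot=(285,150,.024),faceTop=(240,59,.032),faceTop2=(330,56,.032),pin=(318,33,.062),relay=(209,238,.034)).items():print(n,np.round(wcast(u,v,z,pose),4))
```

```text
head [0.4473 0.2086 0.09  ]
footL [0.4451 0.1746 0.024 ]
footR [0.4458 0.2439 0.024 ]
footTop [0.4131 0.209  0.024 ]
footBot [0.4832 0.2085 0.024 ]
faceTop [0.4157 0.1769 0.032 ]
faceTop2 [0.4143 0.2409 0.032 ]
pin [0.4019 0.2291 0.062 ]
relay [0.5556 0.1437 0.034 ]
```

View pics/w3c.png

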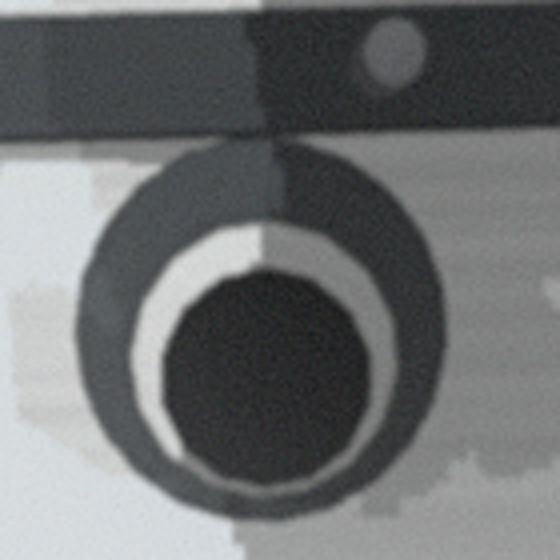

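The stiff support is upright and its foot meets the rail face (foot edge x=0.413, face x≈0.413–0.415). Now to the weak one: positioning for a close view.

Emit:
{"api": "apply_moves", "payload": {
  "increments": [
    [[0.004,-0.046,-0.005,0],[0.004,-0.046,-0.005,0],[0.004,-0.046,-0.005,0],[0.004,-0.046,-0.005,0],[0.004,-0.046,-0.005,0]]
  ]
}}

```text
t: 11.8
tcp_pos: [0.4679, -0.023, 0.2666]
tool_rot: [-0.003, 0.999, 0.007, 0.053]
force: [0.3, 0.6, 0.2]
finger_gap: 0.301
```

Emit:
{"api": "apply_moves", "payload": {
  "increments": [
    [[0.004,-0.046,-0.005,0],[0.004,-0.046,-0.005,0],[0.004,-0.02,-0.003,0],[0,0,0,0]]
  ]
}}

```text
t: 12.2
tcp_pos: [0.4512, -0.1433, 0.2754]
tool_rot: [0.001, 0.999, 0.009, 0.05]
force: [0.1, 0.2, -0.6]
finger_gap: 0.301
```

Run:
```python
from look import *
togo(.46,-.176,.27,0)
import pickle
s=manip.sense();pickle.dump((s['tcp_pos'],s['tool_rot']),open('pics/w4.pkl','wb'))
snap('wrist','w4')
```

```text
tcp [ 0.4512 -0.1433  0.2754] yaw -0.05 F [ 0.14  0.24 -0.64] t 12.2 gap 0.301 tilt [ 0.0996  0.0171 -0.9949]
tool delta [-0.0083 -0.0328  0.0057] spin -0.05 rows 1 per row [-0.0083 -0.0328  0.0057] -0.05
```

View pics/w4.png

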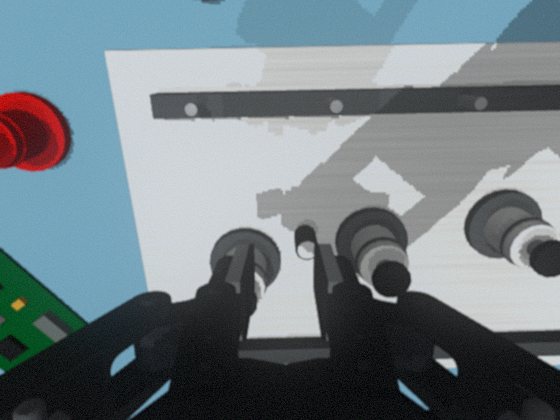

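The foot of the weak support shows at about (245,260), the capacitor at (306,240), and the left finger hides the head. I'll measure from the foot edges.

Run:
```python
from look import *
import pickle
im=cv2.imread('pics/w4.png');cv2.imwrite('pics/w4c.png',cv2.resize(im[210:310,190:330],None,fx=5,fy=5,interpolation=cv2.INTER_CUBIC))
pose=pickle.load(open('pics/w4.pkl','rb'))
for n,(u,v,z) in dict(footL=(211,260,.024),footR=(280,260,.024),footTop=(245,228,.024),cap=(306,248,.046),rail=(285,340,.032)).items():print(n,np.round(wcast(u,v,z,pose),4))
```

```text
footL [ 0.5601 -0.2127  0.024 ]
footR [ 0.5608 -0.1436  0.024 ]
footTop [ 0.5251 -0.1773  0.024 ]
cap [ 0.5358 -0.1196  0.046 ]
rail [ 0.6546 -0.1387  0.032 ]
```

View pics/w4c.png

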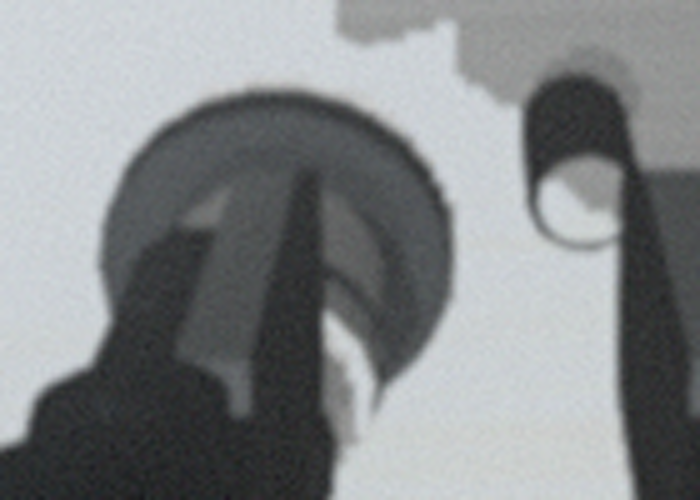

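Weak support centre ≈ (0.561,-0.178), capacitor (0.536,-0.120). The fork goes in on the near side, with about 20 mm clear of the capacitor.

Run:
```python
from look import *
togo(.511,-.179,.15,0)
```

```text
tcp [ 0.4512 -0.1421  0.2752] yaw 0.01 F [-0.37  0.97 -0.23] t 12.25 gap 0.297 tilt [ 0.0991  0.0179 -0.9949]
tool delta [-0.0472 -0.0391  0.1298] spin 0.01 rows 3 per row [-0.0157 -0.013   0.0433] 0.0
```

Emit:
{"api": "apply_moves", "payload": {
  "increments": [
    [[-0.012,-0.012,0.025,0],[-0.014,-0.014,0.04,0],[-0.014,-0.012,0.04,0],[-0.004,0,0.018,0],[0,0,0,0]]
  ]
}}

```text
t: 12.75
tcp_pos: [0.5075, -0.1707, 0.1517]
tool_rot: [-0.002, 0.999, 0.012, 0.047]
force: [-0.5, 0.6, 0.0]
finger_gap: 0.304
```

Run:
```python
from look import *
togo(.511,-.179,.108,0)
```

```text
tcp [ 0.5075 -0.1707  0.1517] yaw 0.31 F [-0.55  0.62  0.03] t 12.75 gap 0.304 tilt [ 0.0946  0.0239 -0.9952]
tool delta [ 0.0007 -0.0094  0.0436] spin 0.31 rows 1 per row [ 0.0007 -0.0094  0.0436] 0.31
```

Emit:
{"api": "apply_moves", "payload": {
  "increments": [
    [[0,-0.01,0.008,0],[0.001,-0.001,0.02,0],[0.001,0,0.014,0],[0,0,0,0]]
  ]
}}

```text
t: 13.15
tcp_pos: [0.5095, -0.1781, 0.11]
tool_rot: [-0.005, 0.999, 0.012, 0.048]
force: [0.2, -0.2, 0.6]
finger_gap: 0.298
```

Run:
```python
from look import *
togo(.60,-.180,.108,0)
snap('scene','s4')
cv2.imwrite('pics/s4c.png',cv2.resize(cv2.imread('pics/s4.png')[170:300,170:430],None,fx=3,fy=3,interpolation=cv2.INTER_CUBIC))
```

```text
tcp [ 0.5095 -0.1781  0.11  ] yaw 0.63 F [ 0.18 -0.24  0.56] t 13.15 gap 0.298 tilt [ 0.095   0.0245 -0.9952]
tool delta [-0.0898 -0.0029  0.0106] spin 0.63 rows 2 per row [-0.0449 -0.0014  0.0053] 0.31
```

View pics/s4c.png

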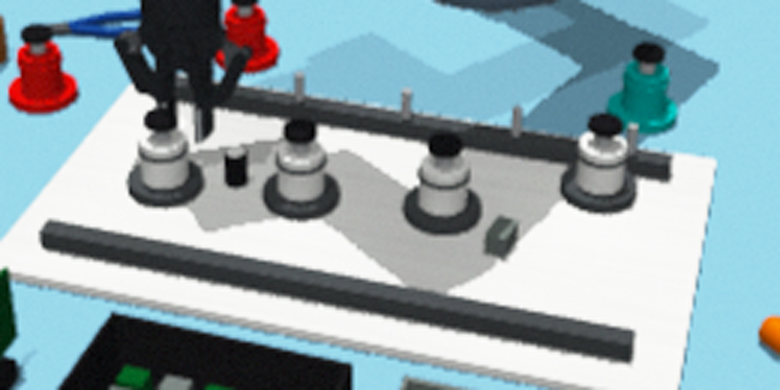

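The fork is behind (robot side of) the weak support, at about (205,125) in the crop, clear of the capacitor at (237,168). Pushing towards the far plain rail.

Emit:
{"api": "apply_moves", "payload": {
  "increments": [
    [[-0.015,-0.002,0.0025,0],[-0.02,0,0.002,0],[-0.02,0,0.002,0]]
  ]
}}

```text
t: 13.5
tcp_pos: [0.5615, -0.1781, 0.112]
tool_rot: [-0.005, 0.999, 0.014, 0.044]
force: [-1.5, -0.0, -1.9]
finger_gap: 0.302
```

Run:
```python
from look import *
togo(.595,-.178,.108,0)
```

```text
tcp [ 0.5615 -0.1781  0.112 ] yaw 0.62 F [-1.52 -0.02 -1.95] t 13.5 gap 0.302 tilt [ 0.088   0.0276 -0.9957]
tool delta [-0.0331 -0.0004  0.007 ] spin 0.62 rows 1 per row [-0.0331 -0.0004  0.007 ] 0.62
```

Emit:
{"api": "apply_moves", "payload": {
  "increments": [
    [[-0.016,0,0.004,0]]
  ]
}}

```text
t: 13.6
tcp_pos: [0.5775, -0.1775, 0.111]
tool_rot: [-0.005, 0.999, 0.014, 0.043]
force: [-5.8, -0.1, 5.3]
finger_gap: 0.3
```

Emit:
{"api": "apply_moves", "payload": {
  "increments": [
    [[-0.01,0,0.003,0]]
  ]
}}

```text
t: 13.7
tcp_pos: [0.5875, -0.1771, 0.1104]
tool_rot: [-0.006, 0.999, 0.014, 0.042]
force: [-5.7, 0.2, 5.6]
finger_gap: 0.298
```

Run:
```python
from look import *
togo(.595,-.178,.108,0)
snap('scene','s5')
cv2.imwrite('pics/s5c.png',cv2.resize(cv2.imread('pics/s5.png')[190:290,170:300],None,fx=5,fy=5,interpolation=cv2.INTER_CUBIC))
```

```text
tcp [ 0.5875 -0.1771  0.1104] yaw 0.75 F [-5.69  0.23  5.58] t 13.7 gap 0.298 tilt [ 0.0847  0.0281 -0.996 ]
tool delta [-0.0073 -0.0011  0.003 ] spin 0.75 rows 1 per row [-0.0073 -0.0011  0.003 ] 0.75
```

View pics/s5c.png

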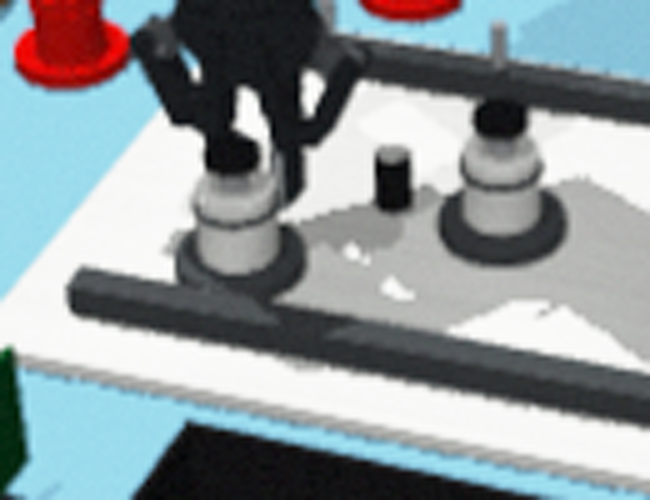

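The weak support is upright and nearing the plain rail (crop (240,255)). Small steps until it makes contact.

Emit:
{"api": "apply_moves", "payload": {
  "increments": [
    [[-0.007,-0.001,0.001,0]]
  ]
}}

```text
t: 13.85
tcp_pos: [0.5946, -0.1774, 0.1102]
tool_rot: [-0.006, 0.999, 0.014, 0.042]
force: [-3.6, 0.3, 0.6]
finger_gap: 0.296
```

Emit:
{"api": "apply_moves", "payload": {
  "increments": [
    [[-0.006,0,0.0005,0]]
  ]
}}

```text
t: 13.95
tcp_pos: [0.5986, -0.1769, 0.1103]
tool_rot: [-0.007, 0.999, 0.015, 0.039]
force: [-12.7, -2.9, 3.9]
finger_gap: 0.301
```

Emit:
{"api": "apply_moves", "payload": {
  "increments": [
    [[-0.004,0,0.0005,0]]
  ]
}}

```text
t: 14.05
tcp_pos: [0.5992, -0.1768, 0.1102]
tool_rot: [-0.008, 0.999, 0.015, 0.035]
force: [-13.7, -5.2, 10.5]
finger_gap: 0.297
```

Emit:
{"api": "apply_moves", "payload": {
  "increments": [
    [[0.02,0,-0.001,0],[0.03,0,-0.003,0],[0,0,-0.04,0],[0,0,-0.045,0],[0,0,-0.045,0]]
  ]
}}

```text
t: 14.55
tcp_pos: [0.5363, -0.1815, 0.2386]
tool_rot: [-0.006, 0.999, 0.018, 0.033]
force: [0.7, -0.5, -0.2]
finger_gap: 0.299
```

Run:
```python
from look import *
togo(.46,-.178,.33,0)
```

```text
tcp [ 0.5363 -0.1815  0.2386] yaw 0.72 F [ 0.67 -0.53 -0.16] t 14.55 gap 0.299 tilt [ 0.0658  0.0354 -0.9972]
tool delta [ 0.07    0.0077 -0.0961] spin 0.72 rows 3 per row [ 0.0233  0.0026 -0.032 ] 0.24
```

Contact is confirmed: about 13 N and stalled. Moving forward and above to view the result past the fingers.

Emit:
{"api": "apply_moves", "payload": {
  "increments": [
    [[0,0,-0.03,0],[-0.04,0,0,0],[-0.04,0,0,0],[-0.04,0,0,0],[-0.02,0,0,0]]
  ]
}}

```text
t: 15.05
tcp_pos: [0.6793, -0.184, 0.2943]
tool_rot: [-0.003, 0.999, 0.012, 0.046]
force: [0.2, 0.0, 0.1]
finger_gap: 0.296
```

Emit:
{"api": "apply_moves", "payload": {
  "increments": [
    [[0,0,0,0]]
  ]
}}

```text
t: 15.15
tcp_pos: [0.6823, -0.1842, 0.2952]
tool_rot: [-0.004, 0.999, 0.011, 0.048]
force: [-0.4, 0.2, 0.6]
finger_gap: 0.305
```

Run:
```python
from look import *
import pickle
togo(.66,-.178,.27)
s=manip.sense();pickle.dump((s['tcp_pos'],s['tool_rot']),open('pics/w6.pkl','wb'))
snap('wrist','w6');snap('scene','s6')
cv2.imwrite('pics/s6c.png',cv2.resize(cv2.imread('pics/s6.png')[170:300,170:430],None,fx=3,fy=3,interpolation=cv2.INTER_CUBIC))
```

```text
tcp [ 0.6823 -0.1842  0.2952] yaw 0.47 F [-0.35  0.17  0.6 ] t 15.15 gap 0.305 tilt [ 0.0963  0.0225 -0.9951]
tool delta [0.0246 0.0058 0.0231] spin 0 rows 1 per row [0.0246 0.0058 0.0231] 0.0
```

View pics/w6.png

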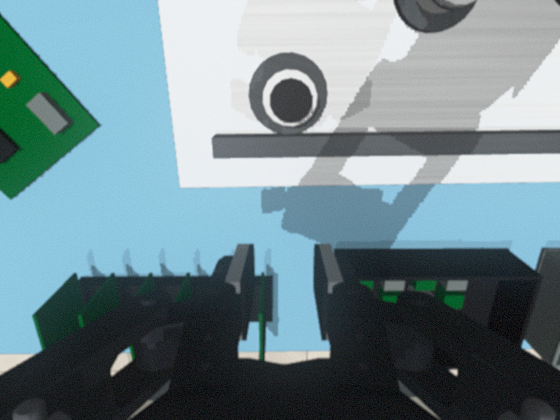

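View pics/s6c.png

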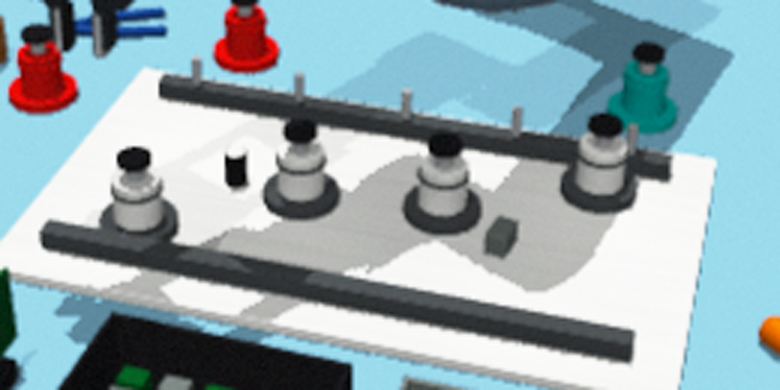

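Run:
```python
from look import *
import pickle
im=cv2.imread('pics/w6.png');cv2.imwrite('pics/w6c.png',cv2.resize(im[40:170,220:360],None,fx=4,fy=4,interpolation=cv2.INTER_CUBIC))
pose=pickle.load(open('pics/w6.pkl','rb'))
for n,(u,v,z) in dict(head=(291,101,.09),footL=(249,92,.024),footR=(328,92,.024),footTop=(288,53,.024),footBot=(288,134,.024),face1=(240,134.5,.032),face2=(340,132.5,.032)).items():print(n,np.round(wcast(u,v,z,pose),4))
```

```text
head [ 0.633  -0.1755  0.09  ]
footL [ 0.6308 -0.2106  0.024 ]
footR [ 0.6303 -0.1395  0.024 ]
footTop [ 0.5982 -0.176   0.024 ]
footBot [ 0.6681 -0.1751  0.024 ]
face1 [ 0.6674 -0.2191  0.032 ]
face2 [ 0.6652 -0.1278  0.032 ]
```

View pics/w6c.png

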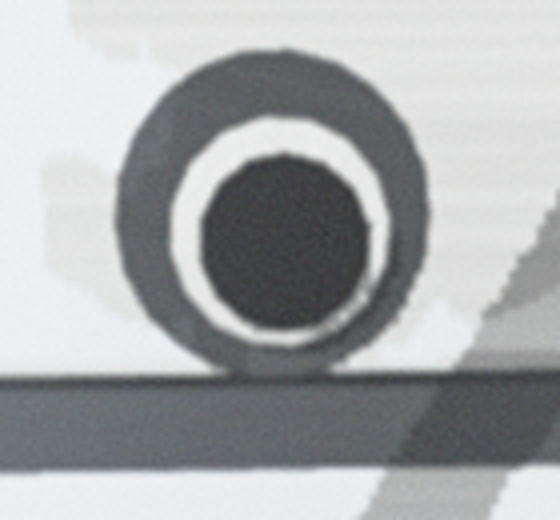

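The weak support is upright, with its foot edge (x=0.668) on the plain rail's face (x≈0.666). In the scene crop the two normal supports (300,130), (445,145), the capacitor (237,168) and the relay (500,237) sit at the same pixels as before. Last step is a quick numeric check, then I hand in.

Run:
```python
from look import *
a=cv2.imread('pics/s0.png',0);b=cv2.imread('pics/s6.png',0)
for n,(x,y,w,h) in dict(normA=(252,205,36,40),normB=(300,210,34,38),cap=(242,216,14,18),relay=(329,240,16,16)).items():
    t=a[y:y+h,x:x+w];r=cv2.matchTemplate(b[y-10:y+h+10,x-10:x+w+10],t,cv2.TM_CCOEFF_NORMED);_,m,_,l=cv2.minMaxLoc(r);print(n,round(m,3),l[0]-10,l[1]-10)
s=manip.sense();print(s['t'],np.round(s['force'],2));print(manip.sign_off())
```

```text
normA 0.977 0 0
normB 0.94 0 0
cap 0.999 0 0
relay 0.958 0 0
15.25 [-0.32 -0.37  0.37]
the job is handed in; nothing more can be done
None
```

The stiff support now rests against the pinned rail and the weak one against the plain rail; I handed the job in at about 15 s.

**Pressing:** Two of the four came out normal.

| Support (its original y) | Reading | Spring |
|---|---|---|
| y≈+0.08 | about 8.7 N at 9.6 mm | normal |
| y≈−0.05 | about 6.7 N at 7.4 mm | normal |
| y≈−0.18 | about 4 N at 8–9 mm | weak |
| y≈+0.20 | about 13 N at 6.5 mm | stiff |

**Sliding:** I pushed each support with the fingers part-open as a fork, stiff one first, without gripping or lifting. Each push ended in a stall at 8–14 N.

**Last checks:**
- **Contact:** Each foot edge agreed with its rail face to within about 2 mm, which is the camera accuracy: stiff 0.413 against 0.413–0.415, weak 0.668 against about 0.666. Both supports stood upright.
- **Bystanders:** The two normal supports, the capacitor and the relay showed no shift in the scene picture. I did not re-check the other bystanders numerically, but the arm never went near them at low height.

**Disagreements:** The tool tilted during the pushes, to about 7° at worst, because the arm gave way slightly under contact. It did no visible harm. The first support positions from the top and wrist cameras differed by up to 8 mm, so I measured each support again up close before pushing it.

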